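# Re-hang the lift-off door of a supply enclosure

### The job

Put the door back on the open supply enclosure: take it out of the wooden rest and lower both its knuckles fully down onto the two hinge pins at once, swing it shut, then turn the catch on top all the way across so that its lip holds the door. Do not let the door fall over and leave the other things on the bench where they are.

Things in the scene. Friction and masses are not known exactly. Their poses are not given: they have to be found in the camera images.
- enclosure: grey sheet-steel enclosure, open front, fixed, 116 deep x 180 wide x 194 mm high on 12 mm feet (top at z 206 mm). Origin: on the bench under its middle; x points from the open front to the back, y to its left (hinge) side, z up. Seal that the shut door rests on: plane x = -60 mm. Hinge axis: upright line x = -69, y = 104 mm, where two lugs 8 mm thick stand out, each with an upright pin.
- pin_low (a point): foot of the lower hinge pin, on the hinge axis, on top of the lower lug (z 49 mm). The pin is 10 mm in diameter and 22 mm tall; its upper 9 mm taper to 3.6 mm.
- pin_high (a point): foot of the upper, equal pin, 106 mm straight above the lower (z 155 mm; underside of its lug z 147 mm). To bring the knuckles in sideways over the pins the leaf must be 24 to 70 mm above its seated height: higher, the lower knuckle meets the upper lug.
- leaf: the door: loose flat grey steel leaf 180 x 180 x 16 mm, 0.3 to 0.65 kg, upright in the slot of the rest, with two knuckles on one side edge and louvres on its outer face. Origin: on the knuckles' axis, level with the lower edge. z up; the leaf reaches from y = -12 to -192 mm; x across its thickness (faces x = -8, +8 mm; +x inner). Shut, its axes are parallel to the enclosure's.
- leaf_grip (a point): middle of the leaf's upper edge, 102 mm from the knuckle axis, 180 mm above the lower edge, about above the centre of mass: take it here across its 16 mm. Door hung and shut, this point is at x = -69, y = +2, z = 204 mm in the enclosure's frame (leaf's lower edge at z 24 mm).
- knuckle_low (a point): centre of the lower mouth of the lower knuckle, 25 mm above the leaf's lower edge; comes to rest on point pin_low. A knuckle is an upright tube 24 mm long, 20 mm outside, 12.5 mm bore, open at both ends.
- knuckle_high (a point): centre of the lower mouth of the upper knuckle, 131 mm above the leaf's lower edge; comes to rest on point pin_high. Opened by an angle, the hung leaf has turned clockwise seen from above, its free side coming toward the robot; it can hang at up to 2 rad open, swings freely with about 1 mm of play round the pins, and its free side may sag by 5 mm.
- catch (a joint): angle of the swing catch on the enclosure's top, right front corner, about an upright pivot: 0 = pointing to the right (-y), open; turns clockwise seen from above to its stop at 1.57 rad = pointing to the front (-x), its lip in front of the door. Starts at 0 to 0.3; light friction (1.5 N at the post), stays where left. Turned across before the door is shut it blocks the door.
- catch_pivot (a point): pivot of the catch on the enclosure's top, at x = -45, y = -76, z = 209 mm in the enclosure's frame.
- catch_post (a point): top of the black finger post on the catch (14 mm in diameter, z 218 to 240 mm), 36 mm from the pivot. The flat arm below is 16 mm wide (z 209 to 214 mm); its lip, bent down to z 192 mm, lies 36 to 41 mm from the pivot, 3 to 4 mm in front of the shut door.
- rest: wooden rest, fixed, 90 x 130 x 30 mm, with a slot 19 mm wide and 20 mm deep along its y axis, in which the door stands. Origin: on the bench under its middle; slot floor at z 10 mm.
- camera_shell: bystander: white moulded camera back with a circuit board, about 65 x 57 x 45 mm, on the right. Leave it.
- cup: bystander: ribbed white plastic cup, 71 x 62 mm high, left behind the rest. Leave it.
- bottle: bystander: white dispensing bottle with a red needle cap, 44 mm wide, 140 mm tall, right of the enclosure. Leave it.
- tape: bystander: roll of brown tape, 90 mm wide, 24 mm high, lying flat left of the rest. Leave it.

How it is judged:
By the outcome, as a careful person would: the job done as asked, in the order asked, and still so for the second after the job is handed in, with the robot touching nothing.
It also fails if it takes over 62 s, if anything falls off the work surface, if the arm or the gripper's body presses on something with over 40 N, if the wrist force passes 120 N, or if a joint passes its speed limit or range.

### The arm

A 6-joint arm with a two-finger parallel gripper is mounted at the origin on a cart in front of the work surface, level with it; the furniture and walls round the work are solid. World frame = base frame: x ahead of the robot, y to its left, z up, the work surface at z = 0. Lengths are in mm, angles in rad, forces in N, time in s.
With the tool pointing down it reaches from about 275 to 1000 mm from the base axis. Payload 8.4 kg.
Tool frame: the origin (TCP) lies between the finger pads; the fingertips stand 8 mm ahead of it and the grasp point (between the pads) lies 11 mm behind it (tcp_to_tips is the distance from the TCP to the fingertips, in mm); z points along the fingers, y is the line along which they close (so a half turn about z gives the same grasp; the last joint's range is limited). The gripper opens to 85 mm and grips with 20 to 120 N. Pads are 22 mm wide; open, the fingers measure 114 mm over their backs; the gripper's body (76 mm by 85 mm) begins 54 mm behind the grasp point. The pads swing forward as they close: fully open they stand 13 mm farther back than shut.
Start: joints at [-1.109, 0.353, 1.633, -0, 1.155, -0.002], TCP at [279.593, -558.977, 216.581] pointing down, gripper open.
Joint ranges: [-2.63, 2.63], [-0.92, 2.1], [0.06, 2.66], [-1.3, 4.44], [0, 2.69], [-3.02, 3.02]. Speed limits (rad/s): [2.22, 2.22, 2.79, 3.14, 3.14, 3.14].

### API

Orientations are given as [roll, pitch, yaw] about the fixed x, y, z axes, in that order (R = Rz(yaw) Ry(pitch) Rx(roll)).
In Python, from rig import * gives the robot as it stands.
- The arm moves only by the tool step_arm, never from a script. Its argument "motion" is a list of rows, each an object with "claw": the finger opening in mm, from 0 to 85.4; "delta_pos": the shift along the tool's x, y, z in mm, a list of three; "turn": the turn about the tool's z in rad. In form: [{"claw": claw, "delta_pos": [dx, dy, dz], "turn": turn}, ...]. A call has 1 to 8 rows; each row shifts and turns the commanded pose from where the row before left it, along the tool's axes as they then stand; what a row does not reach is not made up. A row lasts 1/12 s, in which the tool goes at most 41.7 mm and 7.16 degrees, less where a joint would pass 70% of its speed; a pose out of reach is approached as far as the arm can. A call is refused whole if a number of a shift passes 41.7 or a number of a turn 0.125, either way. A call with a gripper value outside its range is refused whole. The fingers move at their own pace and stop on an object; "force" is the grip in N (left out, the last holds). Time passes only in rows, so rows that do not move let the fingers close. It gives the time, the measured TCP pose, the force, the opening and the grip force at its end, in the units of the state.
- sense(): the state, without advancing time (a new reading comes with each control period).
- grab_frame(name): name is "scene" or "top"; returns a dict with "img" (384x512x3 uint8, red, green, blue), "vertical_fov" (degrees; the focal length in pixels is half the picture's height over the tangent of half this angle, whatever the lens; pixels are square), "cx", "cy" (the principal point, pixels), "D" ([k1, k2, p1, p2, k3] as OpenCV has them; the pictures are not rectified), "R" (3x3) and "t" (3): a world point X has camera coordinates R X + t. Camera axes: x right, y down, z forward; pixel columns grow to the right and rows downward; lengths in mm; the calibration is good to about 2 mm. A picture is of the moment at which its call begins. There is no depth.
- sign_off(): hands the job in; it is judged then, once.
The state is a dict: "clock": time; "qpos": joint angles; "qvel": joint speeds; "joint_efforts": joint torques, N m; "eef_pos": TCP position; "tcp_rot": TCP orientation; "contact_force": force on the tool from outside, world axes, zero at the start; "wrist_torque": the same for the moment, N m; "opening": opening from 0.0 (shut) to 1.0 (fully open); "grasp_force": force on a finger pad.
Only numpy, scipy, OpenCV 4.12 (cv2) and the standard library are available. Lean on these libraries where they do the work, as an engineer would, in place of code of your own. Each camera call takes 0.05 s, during which the arm holds its last target. There are 200 camera calls.

## Working session

There is one attempt and no reset: what is moved stays moved. The work goes in short steps, Python scripts to look and compute and a tool call to move; the robot and the scene stay as the last step left them, time stands still between calls to the robot, and variables do not carry over. Pictures are saved under pics/ and viewed, at most 10 in all, crops included, and the job is handed in when it is done.

Besides the shell and the picture viewer there is one more tool, called after "Request:" as name([rows], argument=value, ...), one row to a line, values as JSON. step_arm: Moves the arm, as the interface text tells. Its arguments: {"type":"object","properties":{"motion":{"type":"array","items":{"type":"object","properties":{"claw":{"type":"number"},"delta_pos":{"type":"array","items":{"type":"number"}},"turn":{"type":"number"}}}},"force":{"type":"number"}},"required":["motion"]}

```bash
mkdir -p pics; ls; cat > h.py <<'E'
from rig import *
import numpy as np, cv2
def cam(n):
    f=grab_frame(n); im=f["img"]; h=im.shape[0]
    fl=h/2/np.tan(np.radians(f["vertical_fov"])/2)
    f["K"]=np.array([[fl,0,f["cx"]],[0,fl,f["cy"]],[0,0,1]]);f["D"]=np.array(f["D"],float);f["R"]=np.array(f["R"]);f["t"]=np.array(f["t"]).ravel()
    return f
def ray(f,p):
    u=cv2.undistortPoints(np.array([[p]],float),f["K"],f["D"])[0,0]
    return -f["R"].T@f["t"], f["R"].T@np.array([u[0],u[1],1])
def onz(f,p,z):
    o,d=ray(f,p); return o+d*(z-o[2])/d[2]
def proj(f,X):
    return cv2.projectPoints(np.array(X,float).reshape(-1,3),cv2.Rodrigues(f["R"])[0],f["t"],f["K"],f["D"])[0][:,0]
def tri(f,p,g,q):
    o,d=ray(f,p);a,b=ray(g,q);s=np.linalg.lstsq(np.c_[d,-b],a-o,rcond=None)[0]
    P,Q=o+d*s[0],a+b*s[1]; return (P+Q)/2,np.linalg.norm(P-Q)
def save(f,n,box=None,s=1):
    im=cv2.cvtColor(f["img"],cv2.COLOR_RGB2BGR)
    if box: im=im[box[1]:box[3],box[0]:box[2]]
    cv2.imwrite("pics/"+n,cv2.resize(im,None,fx=s,fy=s,interpolation=cv2.INTER_CUBIC))
E
python3 - <<'E'
from h import *
for n in("scene","top"):
    f=cam(n); save(f,n+"0.png",s=1.56); print(n,-f["R"].T@f["t"],f["R"][2],f["K"][0,0])
print(sense())
E
```

```text
pics
scene [-567.37796637 -728.8348892   708.64785929] [ 0.77747274  0.4826432  -0.40322657] 429.0490229930726
top [ 440.72754036  -43.31240041 1441.51593535] [ 0.06775147 -0.01781605 -0.99754315] 417.6640564638553
{'clock': 0.1, 'qpos': array([-1.10940642e+00,  3.53586259e-01,  1.63405344e+00, -3.12483807e-05,
        1.15519868e+00, -2.40320000e-03]), 'qvel': array([ 9.92350697e-05, -1.49895159e-03, -3.36191950e-03, -8.84192918e-04,
       -4.63797378e-04, -2.61887834e-04]), 'joint_efforts': array([-7.83961259e-04, -6.06360698e+01, -3.42818713e+01,  5.69258066e-05,
        4.05295970e-03, -4.81832421e-05]), 'eef_pos': array([ 279.38211728, -558.58597908,  215.93486977]), 'tcp_rot': array([-3.14034686e+00,  2.55788251e-05,  4.63805757e-01]), 'contact_force': array([-0.06685235,  0.63484252, -0.12861828]), 'wrist_torque': array([-0.00620106,  0.00462935,  0.01345333]), 'grasp_force': 0.0, 'opening': 1.0038996681078345}
```

View pics/scene0.png

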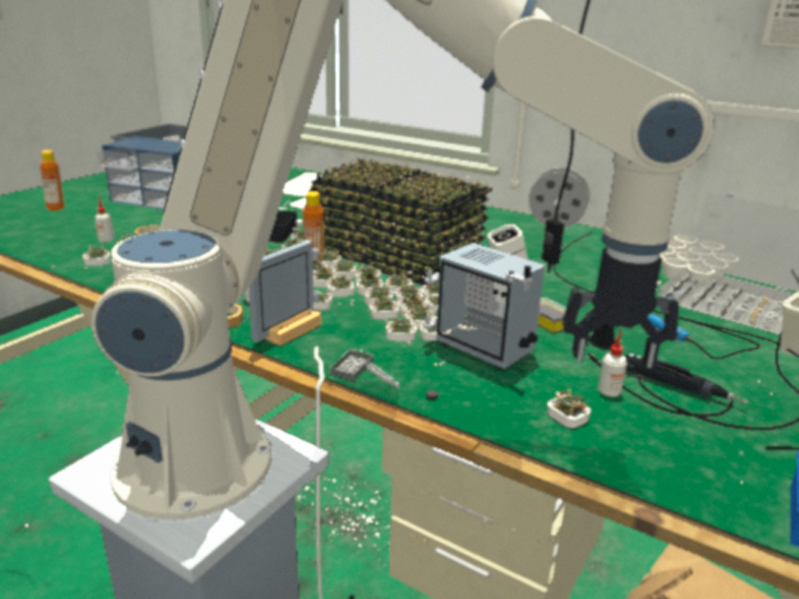

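View pics/top0.png

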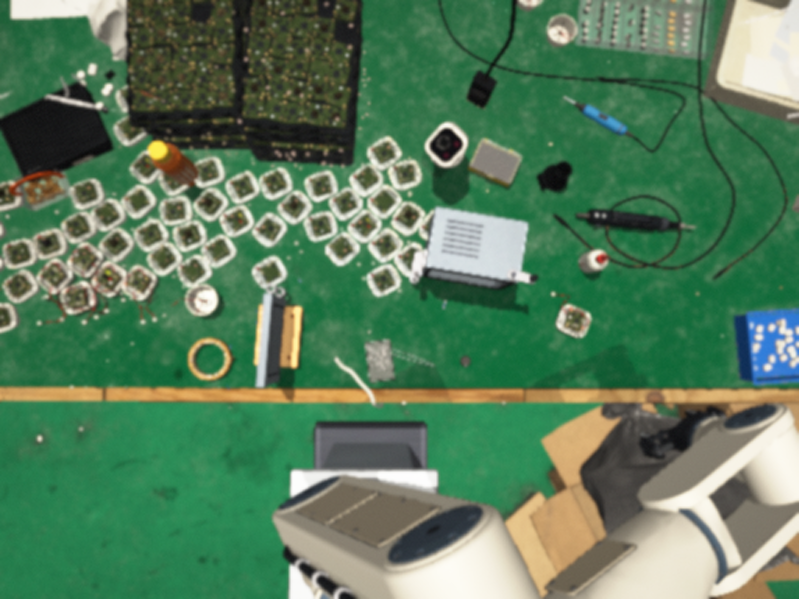

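```bash
python3 - <<'E'
from h import *
t=cam("top")["img"];s=cam("scene")["img"]
A=[cv2.resize(c,(400,300),interpolation=cv2.INTER_CUBIC) for c in (t[126:201,260:360],t[180:255,130:230],s[150:240,260:380],s[150:225,130:230])]
m=np.vstack([np.hstack(A[:2]),np.hstack(A[2:])])
cv2.imwrite("pics/m.png",m[:,:,::-1])
E
```

```text
(no output)
```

View pics/m.png

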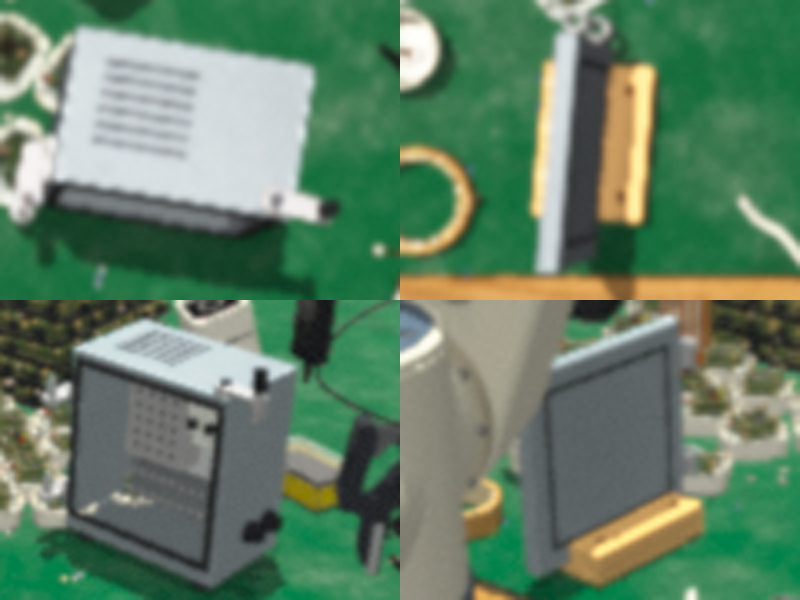

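```bash
python3 - <<'E'
from h import *
f=cam("top");im=f["img"].astype(int)
for p in [(300,160),(320,170),(171,215),(168,235),(178,215),(190,215)]: print(p,im[p[1],p[0]])
def comp(box,mask):
    x0,y0,x1,y1=box;m=np.zeros(mask.shape,np.uint8);m[y0:y1,x0:x1]=mask[y0:y1,x0:x1]
    return max(cv2.findContours(m,cv2.RETR_EXTERNAL,cv2.CHAIN_APPROX_NONE)[0],key=cv2.contourArea)
r,g,b=im[...,0],im[...,1],im[...,2]
m=((b>r+5)&(b>115)&(r>90)).astype(np.uint8)
for nm,box,z in(("enc",(268,128,345,185),206),("leaf",(158,182,182,255),190)):
    c=comp(box,m);R=cv2.minAreaRect(c);
    print(nm,cv2.contourArea(c),R)
    P=np.array([onz(f,p,z) for p in cv2.boxPoints(R)]);print(P.round(1),P.mean(0).round(1),np.linalg.norm(np.diff(P,axis=0),axis=1))
M=lambda u,v:(130+(u-400)/4-.4,180+v/4-.4)
print("leaf mid far/near",onz(f,M(568,32),190),onz(f,M(548,272),190),"knuckle top",onz(f,M(600,22),10+155))
for p in[(545,62),(655,66),(643,222),(535,218)]:print("rest",onz(f,M(*p),30))
E_=lambda u,v:(260+u/4-.4,126+v/4-.4)
for p in[(80,27),(314,68),(55,186)]:print("enc",onz(f,E_(*p),206))
print("pivot",onz(f,E_(277,202),214),"post",onz(f,E_(327,209),240))
E
```

```text
(300, 160) [178 184 190]
(320, 170) [212 220 223]
(171, 215) [179 187 189]
(168, 235) [207 215 218]
(178, 215) [58 60 62]
(190, 215) [252 229 151]
enc 2298.0 ((305.46820068359375, 156.18417358398438), (62.15195083618164, 40.16598892211914), 9.7824068069458)
[[ 574.5 -118.4  206. ]
 [ 693.8 -138.9  206. ]
 [ 663.  -322.9  206. ]
 [ 543.8 -301.1  206. ]] [ 618.8 -220.3  206. ] [121.0621367  186.54558604 121.22778442]
leaf 222.5 ((168.7692413330078, 217.1538543701172), (6.410590648651123, 60.29420852661133), 4.969740867614746)
[[347.5 202.5 190. ]
 [526.1 190.  190. ]
 [524.5 170.9 190. ]
 [345.9 183.6 190. ]] [436.  186.8 190. ] [179.04179124  19.16620947 179.06204982]
leaf mid far/near [523.84837521 179.78518353 190.        ] [345.46549026 191.72027088 190.        ] knuckle top [533.26940979 159.98303773 165.        ]
rest [509.04535234 227.235242    30.        ]
rest [506.03610326 134.63580255  30.        ]
rest [375.08490166 143.02971973  30.        ]
rest [378.18299046 233.37411103  30.        ]
enc [ 690.05942951 -142.90146492  206.        ]
enc [ 660.18590324 -318.601194    206.        ]
enc [ 570.28887864 -124.12489487  206.        ]
pivot [ 558.36752385 -288.18948438  214.        ] post [ 550.95505568 -319.36267804  240.        ]
```

Request:
step_arm([
  {"claw":60,"delta_pos":[0,0,-17],"turn":0.107},
  {"claw":60,"delta_pos":[0,0,-17],"turn":0.107},
  {"claw":60,"delta_pos":[0,0,-17],"turn":0.107},
  {"claw":60,"delta_pos":[0,0,-17],"turn":0.107},
  {"claw":60,"delta_pos":[0,0,-17],"turn":0.107},
  {"claw":60,"delta_pos":[10,-30,0],"turn":0},
  {"claw":60,"delta_pos":[10,-30,0],"turn":0},
  {"claw":60,"delta_pos":[10,-30,0],"turn":0},
])

```text
clock: 0.92
eef_pos: [316.0, -470.5, 301.6]
tcp_rot: [3.141, -0.0, -0.073]
contact_force: [0.6, 0.3, -0.0]
opening: 0.706
grasp_force: 0.0
```

Request:
step_arm([
  {"claw":60,"delta_pos":[4.5,-41.3,0],"turn":0},
  {"claw":60,"delta_pos":[4.5,-41.3,0],"turn":0},
  {"claw":60,"delta_pos":[4.5,-41.3,0],"turn":0},
  {"claw":60,"delta_pos":[4.5,-41.3,0],"turn":0},
  {"claw":60,"delta_pos":[4.5,-41.3,0],"turn":0},
  {"claw":60,"delta_pos":[4.5,-41.3,0],"turn":0},
  {"claw":60,"delta_pos":[4.5,-41.3,0],"turn":0},
  {"claw":60,"delta_pos":[4.5,-41.3,0],"turn":0},
])

```text
clock: 1.58
eef_pos: [375.1, -142.5, 301.8]
tcp_rot: [3.141, -0.001, -0.072]
contact_force: [1.3, 0.8, 0.2]
opening: 0.703
grasp_force: 0.0
```

Request:
step_arm([
  {"claw":60,"delta_pos":[4.5,-41.3,0],"turn":0},
  {"claw":60,"delta_pos":[4.5,-41.3,0],"turn":0},
  {"claw":60,"delta_pos":[4.5,-41.3,0],"turn":0},
  {"claw":60,"delta_pos":[4.5,-41.3,0],"turn":0},
  {"claw":60,"delta_pos":[4.5,-41.3,0],"turn":0},
  {"claw":60,"delta_pos":[4.5,-41.3,0],"turn":0},
  {"claw":60,"delta_pos":[4.5,-41.3,0],"turn":0},
  {"claw":60,"delta_pos":[0,0,0],"turn":0},
])

```text
clock: 2.25
eef_pos: [428.1, 148.0, 301.7]
tcp_rot: [-3.139, -0.001, -0.067]
contact_force: [0.3, -1.0, 0.3]
opening: 0.704
grasp_force: 0.0
```

Request:
step_arm([
  {"claw":60,"delta_pos":[5.2,-39.4,0],"turn":0},
  {"claw":60,"delta_pos":[0,0,30],"turn":0},
  {"claw":60,"delta_pos":[0,0,35],"turn":0},
  {"claw":60,"delta_pos":[0,0,30],"turn":0},
  {"claw":60,"delta_pos":[0,0,25],"turn":0},
  {"claw":60,"delta_pos":[0,0,17],"turn":0},
  {"claw":60,"delta_pos":[0,0,0],"turn":0},
])

```text
clock: 2.83
eef_pos: [432.9, 179.7, 161.3]
tcp_rot: [3.139, 0.005, -0.071]
contact_force: [-0.6, -0.9, -0.7]
opening: 0.704
grasp_force: 0.0
```

Request:
step_arm([
  {"claw":24,"delta_pos":[0,0,0],"turn":0},
  {"claw":24,"delta_pos":[0,0,0],"turn":0},
  {"claw":24,"delta_pos":[0,0,0],"turn":0},
  {"claw":24,"delta_pos":[0,0,0],"turn":0},
], force=25)

```text
clock: 3.17
eef_pos: [436.2, 181.0, 165.9]
tcp_rot: [-3.141, -0.002, -0.071]
contact_force: [0.2, 0.7, -0.4]
opening: 0.283
grasp_force: 0.0
```

Request:
step_arm([
  {"claw":10,"delta_pos":[0,0,0],"turn":0},
  {"claw":10,"delta_pos":[0,0,0],"turn":0},
  {"claw":10,"delta_pos":[0,0,0],"turn":0},
  {"claw":10,"delta_pos":[0,0,0],"turn":0},
], force=60)

```text
clock: 3.5
eef_pos: [436.1, 181.2, 165.9]
tcp_rot: [-3.14, -0.002, -0.071]
contact_force: [-1.1, 1.6, 6.6]
opening: 0.167
grasp_force: 59.0
```

Request:
step_arm([
  {"claw":5,"delta_pos":[0,0,-5],"turn":0},
  {"claw":5,"delta_pos":[0,0,-8],"turn":0},
  {"claw":5,"delta_pos":[0,0,-15],"turn":0},
  {"claw":5,"delta_pos":[0,0,-20],"turn":0},
  {"claw":5,"delta_pos":[0,0,-20],"turn":0},
  {"claw":5,"delta_pos":[0,0,-15],"turn":0},
  {"claw":5,"delta_pos":[0,0,0],"turn":0},
], force=80)

```text
clock: 4.08
eef_pos: [436.9, 181.3, 251.0]
tcp_rot: [-3.139, -0.005, -0.071]
contact_force: [1.4, 0.8, -2.7]
opening: 0.155
grasp_force: 79.1
```

```bash
python3 - <<'E'
from h import *
t=cam("top")["img"];s=cam("scene")["img"]
A=[cv2.resize(c,(400,300),interpolation=cv2.INTER_CUBIC) for c in (t[180:255,130:230],s[120:240,130:290])]
cv2.imwrite("pics/m2.png",np.hstack(A)[:,:,::-1]); print(sense())
E
```

```text
{'clock': 4.1833, 'qpos': array([ 3.90247084e-01,  7.68932036e-02,  1.91442603e+00, -6.12272060e-05,
        1.14936052e+00,  2.03232135e+00]), 'qvel': array([-0.00053235,  0.02125881,  0.02495269, -0.00066028, -0.00674052,
        0.00186947]), 'joint_efforts': array([-2.77408171e-04, -4.32346272e+01, -3.71393359e+01,  4.85626122e-03,
        3.80284851e-02,  4.39037512e-04]), 'eef_pos': array([435.31967112, 180.66639234, 247.82631699]), 'tcp_rot': array([-3.14123617e+00, -8.42275890e-04, -7.12530711e-02]), 'contact_force': array([-1.04572333,  0.20406488, -4.40353342]), 'wrist_torque': array([-0.02850237, -0.01992604,  0.01367119]), 'grasp_force': 79.0989351645112, 'opening': 0.15418079892168846}
```

View pics/m2.png

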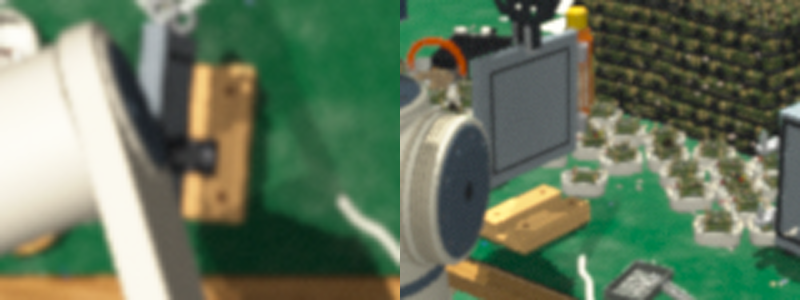

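Request:
step_arm([
  {"claw":5,"delta_pos":[-1,15,0],"turn":0},
  {"claw":5,"delta_pos":[-1,30,2],"turn":0},
  {"claw":5,"delta_pos":[-1.5,40,3],"turn":0},
  {"claw":5,"delta_pos":[-1.5,40,3],"turn":0},
  {"claw":5,"delta_pos":[-1.5,40,3],"turn":0},
  {"claw":5,"delta_pos":[-1.5,40,4],"turn":0},
  {"claw":5,"delta_pos":[-1,35,4],"turn":0},
  {"claw":5,"delta_pos":[-1,20,4],"turn":0},
])

```text
clock: 4.85
eef_pos: [405.2, -80.7, 223.2]
tcp_rot: [3.141, 0.002, -0.072]
contact_force: [0.2, 0.7, -3.9]
opening: 0.157
grasp_force: 79.1
```

Request:
step_arm([
  {"claw":5,"delta_pos":[0,14,0],"turn":0},
  {"claw":5,"delta_pos":[0,0,0],"turn":0},
  {"claw":5,"delta_pos":[0,0,0],"turn":0},
  {"claw":5,"delta_pos":[0,0,0],"turn":0},
])

```text
clock: 5.18
eef_pos: [405.3, -91.4, 223.9]
tcp_rot: [-3.141, 0.001, -0.072]
contact_force: [0.7, -0.3, -3.2]
opening: 0.158
grasp_force: 79.1
```

```bash
python3 - <<'E'
from h import *
F=cam("top");G=cam("scene");t=F["img"];s=G["img"]
np.savez("v1.npz",t=t,s=s);st=sense();print(st["eef_pos"],st["tcp_rot"])
A=[cv2.resize(c,(400,300),interpolation=cv2.INTER_CUBIC) for c in (t[150:210,230:310],s[150:240,220:340])]
H=np.array([[568,-106,z] for z in (49,71,155,177)]);K=np.array([[508,-99,z] for z in(94,200,224)])
for f in(F,G):print(proj(f,H).round(1).tolist(),proj(f,K).round(1).tolist())
cv2.imwrite("pics/m3.png",cv2.resize(np.vstack([np.hstack(A)]),None,fx=1,fy=1)[:,:,::-1])
E
```

```text
[405.72810637 -91.04055132 224.25568503] [-3.14124932e+00  5.84444766e-04 -7.01950807e-02]
[[264.9, 177.6], [265.2, 177.0], [266.4, 174.5], [266.8, 173.8]] [[263.3, 194.8], [264.8, 193.1], [265.2, 192.6]]
[[274.2, 207.5], [274.5, 201.7], [275.7, 178.7], [276.0, 172.5]] [[263.7, 201.5], [264.9, 171.1], [265.2, 164.0]]
```

View pics/m3.png

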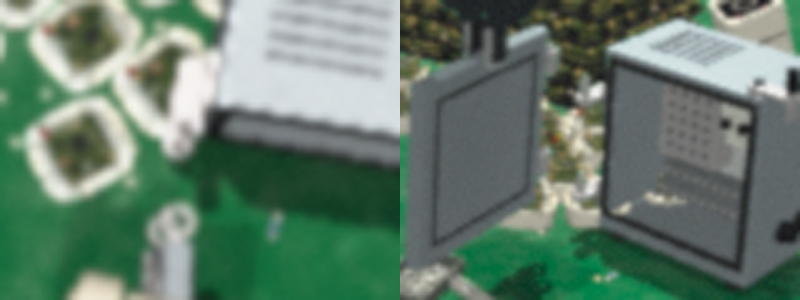

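```bash
python3 - <<'E'
from h import *
d=np.load("v1.npz");t,s=d["t"],d["s"]
A=[cv2.resize(c,(400,600),interpolation=cv2.INTER_CUBIC) for c in (t[152:206,250:286],s[155:215,254:294])]
cv2.imwrite("pics/m4.png",np.hstack(A)[:,:,::-1])
E
```

```text
(no output)
```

View pics/m4.png

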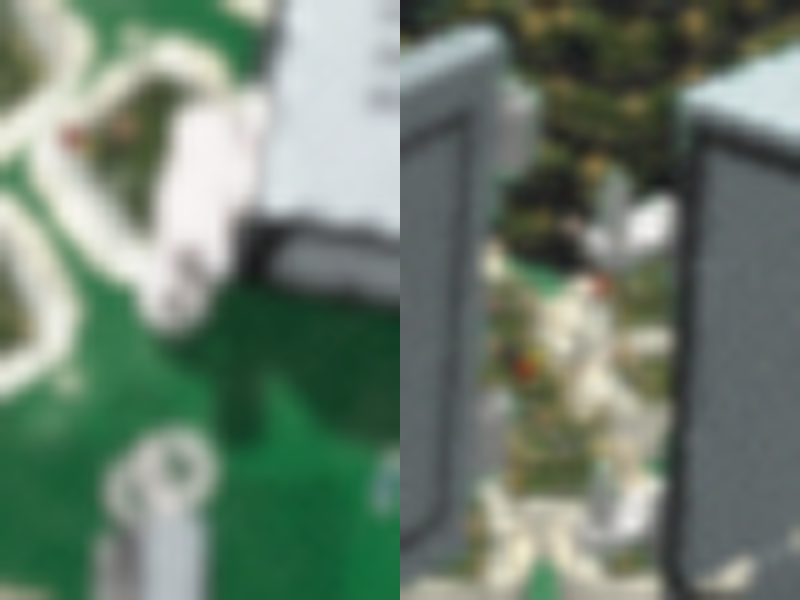

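Request:
step_arm([
  {"claw":5,"delta_pos":[6,0.4,2],"turn":0},
  {"claw":5,"delta_pos":[12,0.4,2],"turn":0},
  {"claw":5,"delta_pos":[14,0.6,2],"turn":0},
  {"claw":5,"delta_pos":[14,0.6,2],"turn":0},
  {"claw":5,"delta_pos":[9,0.6,0],"turn":0},
  {"claw":5,"delta_pos":[5.3,0,0],"turn":0},
  {"claw":5,"delta_pos":[0,0,0],"turn":0},
  {"claw":5,"delta_pos":[0,0,0],"turn":0},
])

```text
clock: 5.95
eef_pos: [465.7, -98.6, 216.3]
tcp_rot: [-3.141, 0.001, -0.071]
contact_force: [-1.1, 0.1, -2.1]
opening: 0.158
grasp_force: 79.1
```

```bash
python3 - <<'E'
from h import *
F=cam("top");G=cam("scene");t=F["img"];s=G["img"]
np.savez("v2.npz",t=t,s=s);st=sense();print(st["eef_pos"],st["tcp_rot"],st["contact_force"])
A=[cv2.resize(c,(400,600),interpolation=cv2.INTER_CUBIC) for c in (t[152:206,250:286],s[155:215,254:294])]
cv2.imwrite("pics/m5.png",np.hstack(A)[:,:,::-1])
E
```

```text
[465.1820689  -98.61019119 216.45234537] [-3.14151743e+00  7.45896859e-04 -7.11244257e-02] [-0.03941747 -0.21704421 -3.08484458]
```

View pics/m5.png

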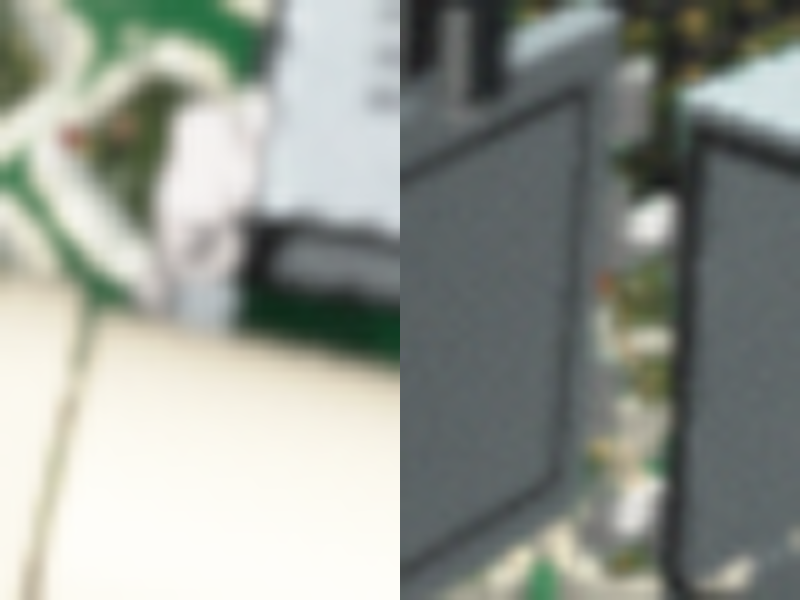

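```bash
python3 - <<'E'
from h import *
d=np.load("v1.npz");d2=np.load("v2.npz");F=cam("top");G=cam("scene")
T=lambda u,v:(250+u/11.11-.5,152+v/11.11-.5);S=lambda u,v:(254+(u-400)/10-.5,155+v/10-.5)
k=onz(F,T(178,465),223.5);print("kn v1",k,"now",k+[59.45,-7.57,-7.8]);print("ring now",onz(F,T(207,240),215.7))
for p,z in((T(183,272),166),(T(183,272),177)):print("pin top",onz(F,p,z))
print("tri tip",tri(F,T(183,268),G,S(614,172)), "tri foot", tri(F,T(183,275),G,S(615,238)))
for nm,uv,z in(("tip",(613,172),177),("foot",(615,238),155),("lowtip",(603,458),71)):
    print(nm,onz(G,S(*uv),z))
print(proj(G,k+[59.45,-7.57,-7.8]),proj(G,[[566,-106,177]]), "view dir",ray(G,(275,172))[1])
print(d["t"][168:182,260:274].sum(2)//3); print(d2["t"][164:180,260:276].sum(2)//3); print(d["s"][168:182,270:282].sum(2)//3)
E
```

```text
kn v1 [ 505.93476995 -100.06912436  223.5       ] now [ 565.38476995 -107.63912436  215.7       ]
ring now [ 566.22381049 -108.07536558  215.7       ]
pin top [ 562.39935074 -104.07228252  166.        ]
pin top [ 561.35005776 -103.54829166  177.        ]
tri tip (array([ 562.44987215, -104.00541083,  181.14824183]), np.float64(1.52921509089218)) tri foot (array([ 562.80005756, -105.23571178,  158.01238113]), np.float64(1.823828702798467))
tip [571.68476101 -99.40173372 177.        ]
foot [ 569.62202806 -102.51400105  155.        ]
lowtip [575.73759736 -98.76602969  71.        ]
[[276.59031147 161.74475564]] [[275.68274138 172.69316043]] view dir [ 0.81146067  0.44783312 -0.37935951]
[[112  97  85 109 174 228 241 243 242 240 237 237 224 204]
 [124  94  80 117 192 235 243 243 241 238 231 227 207 197]
 [149 105  80 121 199 237 244 243 242 236 219 200 172 171]
 [174 131  96 127 200 236 243 243 241 234 198 150 120 115]
 [193 164 132 144 204 234 240 240 240 231 177 112  74  61]
 [212 200 177 178 212 229 229 229 232 227 172  95  59  41]
 [225 227 219 213 221 214 196 195 216 223 170  88  47 
[... 1506 characters left out ...]
 53  65  57  52  53  49  46  44  56]
 [ 49  39  36  47  50  46  46  43  44  39  42  54]
 [ 61  44  50  64  61  45  42  41  44  44  44  51]
 [ 52  56  79 101  91  80  60  41  44  41  42  43]
 [ 37  50  72  94 104 113  88  55  43  35  32  42]
 [ 31  41  58  81 106 127 113  73  44  37  36  38]
 [ 30  39  59  86 117 131 117  77  70  97 100  70]
 [ 36  38  52  84 117 132 124 119 147 180 178 117]
 [ 55  66  56  83 116 131 148 185 219 223 193 127]
 [ 87 104  96 119 131 135 162 213 234 229 191 121]
 [ 62  88 128 172 163 144 164 213 228 220 166 106]
 [ 39  60 112 163 170 149 161 182 175 160 124  88]
 [ 32  50  86 125 140 133 137 138 126 109  90  74]
 [ 38  45  66  90 114 118 118 110  97  90  87  77]]
```

Request:
step_arm([
  {"claw":5,"delta_pos":[0.7,-0.9,4],"turn":0},
  {"claw":5,"delta_pos":[0,0,4],"turn":0},
  {"claw":5,"delta_pos":[0,0,4],"turn":0},
  {"claw":5,"delta_pos":[0,0,3],"turn":0},
  {"claw":5,"delta_pos":[0,0,2],"turn":0},
  {"claw":5,"delta_pos":[0,0,2],"turn":0},
  {"claw":5,"delta_pos":[0,0,0],"turn":0},
])

```text
clock: 6.73
eef_pos: [466.5, -98.1, 197.2]
tcp_rot: [3.141, 0.0, -0.071]
contact_force: [1.0, -0.4, -2.9]
opening: 0.159
grasp_force: 79.1
```

Request:
step_arm([
  {"claw":5,"delta_pos":[0,0,2],"turn":0},
  {"claw":5,"delta_pos":[0,0,2],"turn":0},
  {"claw":5,"delta_pos":[0,0,0],"turn":0},
  {"claw":5,"delta_pos":[0,0,0],"turn":0},
])

```text
clock: 7.07
eef_pos: [466.7, -98.1, 193.6]
tcp_rot: [3.141, -0.0, -0.071]
contact_force: [-0.4, -2.4, -3.4]
opening: 0.155
grasp_force: 79.2
```

Request:
step_arm([
  {"claw":5,"delta_pos":[0,0.7,1],"turn":0},
  {"claw":5,"delta_pos":[0,0,2],"turn":0},
  {"claw":5,"delta_pos":[0,0,0],"turn":0},
])

```text
clock: 7.32
eef_pos: [466.4, -98.7, 190.3]
tcp_rot: [3.142, 0.0, -0.071]
contact_force: [1.1, -2.0, -3.8]
opening: 0.156
grasp_force: 79.1
```

Request:
step_arm([
  {"claw":5,"delta_pos":[0,0,2],"turn":0},
  {"claw":5,"delta_pos":[0,0,1],"turn":0},
  {"claw":5,"delta_pos":[0,0,0],"turn":0},
  {"claw":5,"delta_pos":[0,0,0],"turn":0},
])

```text
clock: 7.65
eef_pos: [466.6, -98.6, 187.5]
tcp_rot: [3.142, -0.0, -0.071]
contact_force: [0.6, -2.1, -3.6]
opening: 0.158
grasp_force: 79.2
```

Request:
step_arm([
  {"claw":5,"delta_pos":[0,0.6,1],"turn":0},
  {"claw":5,"delta_pos":[0,0,2],"turn":0},
  {"claw":5,"delta_pos":[0,0,1],"turn":0},
  {"claw":5,"delta_pos":[0,0,0],"turn":0},
])

```text
clock: 7.98
eef_pos: [466.3, -99.1, 183.3]
tcp_rot: [-3.141, 0.0, -0.071]
contact_force: [0.7, -0.8, -3.0]
opening: 0.157
grasp_force: 79.2
```

Request:
step_arm([
  {"claw":5,"delta_pos":[0,0,1],"turn":0},
  {"claw":5,"delta_pos":[0,0,1],"turn":0},
  {"claw":5,"delta_pos":[0,0,0],"turn":0},
])

```text
clock: 8.23
eef_pos: [466.4, -99.2, 181.4]
tcp_rot: [-3.142, 0.0, -0.071]
contact_force: [1.1, -1.6, -3.6]
opening: 0.158
grasp_force: 79.2
```

Request:
step_arm([
  {"claw":5,"delta_pos":[0,0,1],"turn":0},
  {"claw":5,"delta_pos":[0,0,1],"turn":0},
  {"claw":5,"delta_pos":[0,0,0],"turn":0},
])

```text
clock: 8.48
eef_pos: [466.3, -99.2, 179.5]
tcp_rot: [-3.142, 0.0, -0.071]
contact_force: [-1.4, -1.1, -2.0]
opening: 0.16
grasp_force: 79.4
```

Request:
step_arm([
  {"claw":5,"delta_pos":[0,0,1],"turn":0},
  {"claw":5,"delta_pos":[0,0,0],"turn":0},
])

```text
clock: 8.65
eef_pos: [466.0, -99.2, 178.9]
tcp_rot: [3.142, 0.001, -0.071]
contact_force: [-5.2, -0.8, 5.5]
opening: 0.157
grasp_force: 80.4
```

Request:
step_arm([
  {"claw":20,"delta_pos":[0,0,-1],"turn":0},
  {"claw":26,"delta_pos":[0,0,0],"turn":0},
  {"claw":32,"delta_pos":[0,0,0],"turn":0},
  {"claw":32,"delta_pos":[0,0,0],"turn":0},
  {"claw":32,"delta_pos":[0,0,0],"turn":0},
])

```text
clock: 9.07
eef_pos: [466.6, -99.1, 179.6]
tcp_rot: [-3.141, -0.0, -0.071]
contact_force: [-0.7, 0.1, -1.3]
opening: 0.375
grasp_force: 0.0
```

```bash
python3 - <<'E'
from h import *
F=cam("top");G=cam("scene");t=F["img"];s=G["img"]
st=sense();print(st["eef_pos"],st["tcp_rot"],st["contact_force"])
A=[cv2.resize(c,(400,600),interpolation=cv2.INTER_CUBIC) for c in (s[150:234,224:280],s[155:215,254:294])]
cv2.imwrite("pics/m6.png",np.hstack(A)[:,:,::-1])
E
```

```text
[466.51293913 -99.13937998 179.5405624 ] [-3.14148559e+00 -1.18358781e-05 -7.11474166e-02] [0.55453112 0.27643635 0.16221723]
```

View pics/m6.png

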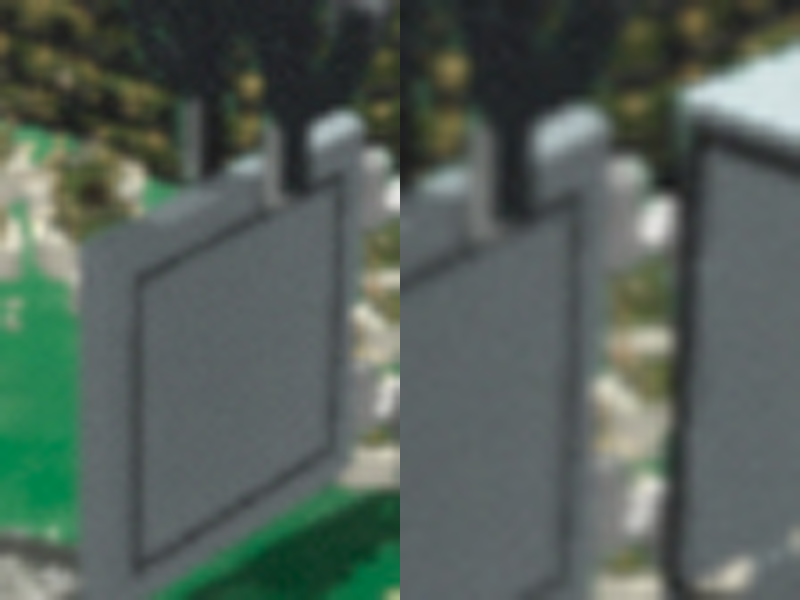

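Request:
step_arm([
  {"claw":32,"delta_pos":[0.1,4.1,0],"turn":-0.04},
  {"claw":32,"delta_pos":[0.3,8.1,0],"turn":-0.08},
  {"claw":32,"delta_pos":[0.5,10.2,0],"turn":-0.1},
  {"claw":32,"delta_pos":[0.5,10.2,0],"turn":-0.1},
  {"claw":32,"delta_pos":[0.5,10.2,0],"turn":-0.1},
  {"claw":32,"delta_pos":[0.5,10.2,0],"turn":-0.1},
  {"claw":32,"delta_pos":[0.3,8.1,0],"turn":-0.08},
  {"claw":32,"delta_pos":[0.1,4.1,0],"turn":-0.04},
])

```text
clock: 9.83
eef_pos: [482.7, -162.2, 179.6]
tcp_rot: [3.141, -0.0, 0.573]
contact_force: [0.3, 0.4, 0.6]
opening: 0.375
grasp_force: 0.0
```

Request:
step_arm([
  {"claw":32,"delta_pos":[0.1,4.1,0],"turn":-0.04},
  {"claw":32,"delta_pos":[0.3,8.1,0],"turn":-0.08},
  {"claw":32,"delta_pos":[0.5,10.2,0],"turn":-0.1},
  {"claw":32,"delta_pos":[0.5,10.2,0],"turn":-0.1},
  {"claw":32,"delta_pos":[0.3,8.1,0],"turn":-0.08},
  {"claw":32,"delta_pos":[0.1,4.1,0],"turn":-0.04},
  {"claw":32,"delta_pos":[0,0,0],"turn":0},
  {"claw":32,"delta_pos":[0,0,0],"turn":0},
])

```text
clock: 10.5
eef_pos: [513.6, -192.7, 179.4]
tcp_rot: [-3.141, 0.0, 1.007]
contact_force: [-1.1, -0.4, -0.1]
opening: 0.377
grasp_force: 0.2
```

```bash
python3 - <<'E'
from h import *
F=cam("top");G=cam("scene");t=F["img"];s=G["img"]
st=sense();print(st["eef_pos"],st["tcp_rot"],st["contact_force"])
A=[cv2.resize(c,(400,400),interpolation=cv2.INTER_CUBIC) for c in (t[126:226,255:355],s[140:240,240:340])]
cv2.imwrite("pics/m7.png",np.hstack(A)[:,:,::-1])
E
```

```text
[ 513.38175848 -192.51926682  179.45528688] [-3.14107927e+00  5.54049161e-05  1.00743611e+00] [-0.91749878  0.25182827 -0.30059984]
```

View pics/m7.png

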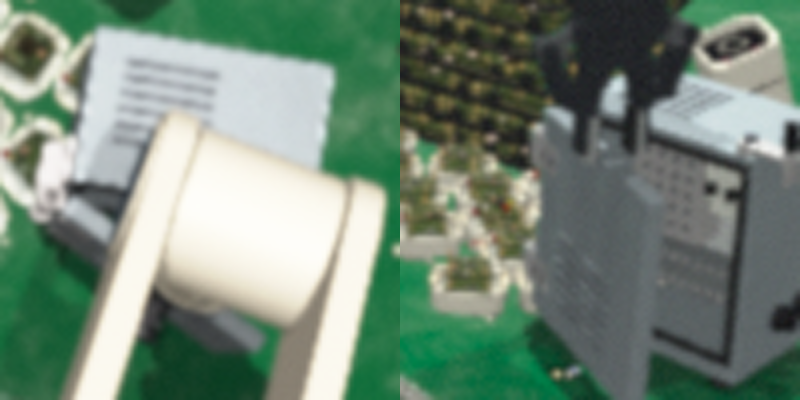

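Request:
step_arm([
  {"claw":32,"delta_pos":[0,0,-15],"turn":0},
  {"claw":32,"delta_pos":[0,0,-20],"turn":0},
  {"claw":32,"delta_pos":[0,0,-15],"turn":0},
  {"claw":0,"delta_pos":[-15,-20,0],"turn":0},
  {"claw":0,"delta_pos":[-20,-25,0],"turn":0},
  {"claw":0,"delta_pos":[0,-5,0],"turn":0},
  {"claw":0,"delta_pos":[0,0,0],"turn":0},
  {"claw":0,"delta_pos":[0,0,0],"turn":0},
], force=40)

```text
clock: 11.27
eef_pos: [453.2, -195.7, 230.0]
tcp_rot: [3.14, -0.0, 1.008]
contact_force: [0.2, 0.2, -0.0]
opening: 0.007
grasp_force: 0.0
```

Request:
step_arm([
  {"claw":0,"delta_pos":[0,0,15],"turn":0},
  {"claw":0,"delta_pos":[0,0,15],"turn":0},
  {"claw":0,"delta_pos":[0,0,8],"turn":0},
  {"claw":0,"delta_pos":[0,0,0],"turn":0},
  {"claw":0,"delta_pos":[0,0,0],"turn":0},
])

```text
clock: 11.68
eef_pos: [453.2, -195.6, 191.4]
tcp_rot: [-3.141, 0.0, 1.009]
contact_force: [-1.1, -0.6, 0.4]
opening: -0.002
grasp_force: 0.0
```

```bash
python3 - <<'E'
from h import *
st=sense();c=st["eef_pos"]
H=np.array([568,-106.5]);y=-.168
ex=np.array([np.cos(y),np.sin(y)]);ey=np.array([-ex[1],ex[0]])
d=c[:2]-H;print(c,st["tcp_rot"],st["opening"],"enc-frame rel hinge",d@ex,d@ey)
E
```

```text
[ 453.22047668 -195.6391491   191.35230601] [-3.14069532e+00  3.02055692e-05  1.00893338e+00] -0.0017972773223851105 enc-frame rel hinge -98.25852857694375 -107.07655409952784
```

Request:
step_arm([
  {"claw":0,"delta_pos":[0,0,0],"turn":-0.0985},
  {"claw":0,"delta_pos":[0,0,0],"turn":-0.0985},
  {"claw":0,"delta_pos":[0,0,0],"turn":-0.0985},
  {"claw":0,"delta_pos":[0,0,0],"turn":-0.0985},
  {"claw":0,"delta_pos":[-5,7,0],"turn":0},
  {"claw":0,"delta_pos":[-5,8,0],"turn":0},
  {"claw":0,"delta_pos":[-3,6,0],"turn":0},
  {"claw":0,"delta_pos":[0,6,0],"turn":0},
])

```text
clock: 12.35
eef_pos: [478.5, -214.2, 191.9]
tcp_rot: [3.141, 0.0, 1.4]
contact_force: [0.5, 0.3, 0.6]
opening: 0.002
grasp_force: 0.0
```

Request:
step_arm([
  {"claw":0,"delta_pos":[0,6,0],"turn":0},
  {"claw":0,"delta_pos":[0,6,0],"turn":0},
  {"claw":0,"delta_pos":[0,6,0],"turn":0},
  {"claw":0,"delta_pos":[0,6,0],"turn":0},
  {"claw":0,"delta_pos":[0,5,0],"turn":0},
  {"claw":0,"delta_pos":[0,4,0],"turn":0},
  {"claw":0,"delta_pos":[0,0,0],"turn":0},
])

```text
clock: 12.93
eef_pos: [510.6, -218.7, 191.6]
tcp_rot: [3.141, 0.0, 1.403]
contact_force: [-0.9, -0.4, -0.1]
opening: -0.003
grasp_force: 0.0
```

```bash
cat > w.py <<'E'
from h import *
st=sense();c=st["eef_pos"]
H=np.array([568,-106.5]);y=-.168
ex=np.array([np.cos(y),np.sin(y)]);ey=np.array([-ex[1],ex[0]])
d=c[:2]-H;print(c,st["tcp_rot"][2],st["contact_force"],"rel hinge",d@ex,d@ey)
E
python3 w.py
```

```text
[ 510.60220127 -218.71066271  191.56875084] 1.4029234555361088 [-0.94665173 -0.35618759 -0.0609225 ] rel hinge -37.826864869691846 -120.22840104817915
```

Now gentle pushing with force checks.

Request:
step_arm([
  {"claw":0,"delta_pos":[0,4,0],"turn":0},
  {"claw":0,"delta_pos":[0,4,0],"turn":0},
  {"claw":0,"delta_pos":[0,3,0],"turn":0},
  {"claw":0,"delta_pos":[0,0,0],"turn":0},
])

```text
clock: 13.27
eef_pos: [521.2, -220.6, 191.6]
tcp_rot: [3.141, 0.0, 1.403]
contact_force: [-0.5, 0.4, -0.3]
opening: 0.001
grasp_force: 0.0
```

Request:
step_arm([
  {"claw":0,"delta_pos":[0,2,0],"turn":0},
  {"claw":0,"delta_pos":[0,2,0],"turn":0},
  {"claw":0,"delta_pos":[0,0,0],"turn":0},
])

```text
clock: 13.52
eef_pos: [524.9, -221.2, 191.6]
tcp_rot: [3.141, 0.0, 1.403]
contact_force: [0.2, 0.4, 0.2]
opening: -0.001
grasp_force: 0.0
```

Request:
step_arm([
  {"claw":0,"delta_pos":[0,2,0],"turn":0},
  {"claw":0,"delta_pos":[0,2,0],"turn":0},
  {"claw":0,"delta_pos":[0,0,0],"turn":0},
])

```text
clock: 13.77
eef_pos: [528.9, -221.9, 191.6]
tcp_rot: [3.141, 0.0, 1.403]
contact_force: [1.1, -1.0, 0.3]
opening: 0.001
grasp_force: 0.0
```

```bash
python3 w.py; python3 - <<'E'
from h import *
F=cam("top");G=cam("scene");t=F["img"];s=G["img"]
A=[cv2.resize(c,(400,400),interpolation=cv2.INTER_CUBIC) for c in (t[126:206,265:345],s[140:240,255:355])]
cv2.imwrite("pics/m8.png",np.hstack(A)[:,:,::-1])
E
```

```text
[ 528.90093567 -221.90191363  191.63742926] 1.4028254771958593 [ 1.08885524 -1.00279831  0.27532187] rel hinge -19.25214366045869 -120.31497606462696
```

View pics/m8.png

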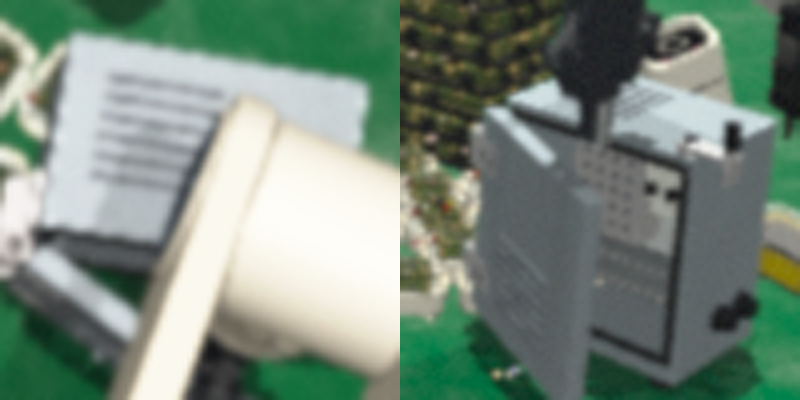

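```bash
cat >> w.py <<'E'
def rel(P): d=P[:2]-H; return (round(d@ex,1),round(d@ey,1))
E
python3 - <<'E'
from w import *
F=cam("top");G=cam("scene")
S=lambda u,v:(255+(u-400)/4,140+v/4);T=lambda u,v:(265+u/5,126+v/5)
S7=lambda u,v:(240+(u-400)/4,140+v/4)
print("m8 corner",rel(onz(G,S(575,188),202)),rel(onz(G,S(598,188),202)))
print("m7 corner",rel(onz(G,S7(637,205),202)),rel(onz(G,S7(657,190),202)))
print("top line",rel(onz(F,T(40,250),204)),rel(onz(F,T(135,325),204)))
for z in(183,203): print("tip px",(proj(G,[528.9,-221.9,z])-[255,140])*4+[400,0])
E
```

```text
[ 528.55680333 -221.79527329  191.53081089] 1.4028241405534567 [-0.56610191  1.08507167 -0.25279512] rel hinge -19.609262442883892 -120.26737975539325
m8 corner (np.float64(-85.3), np.float64(-153.1)) (np.float64(-73.4), np.float64(-164.9))
m7 corner (np.float64(-107.8), np.float64(-171.7)) (np.float64(-76.7), np.float64(-166.4))
top line (np.float64(-6.3), np.float64(-18.0)) (np.float64(-40.7), np.float64(-81.2))
tip px [[590.59927367 172.89743861]]
tip px [[592.49732971 148.78164323]]
```

```bash
python3 - <<'E'
from w import *
import rig; print([n for n in dir(rig) if not n.startswith('_')], getattr(rig,'tcp_to_tips',None))
G=cam("scene");s=G["img"].astype(int).sum(2)//3
print("cols 284..314")
for r in range(156,194): print(r,' '.join('%3d'%v for v in s[r,284:314]))
E
```

```text
[ 528.46899179 -221.78874274  191.55105628] 1.4028178893684788 [-1.14949918 -1.02978211  0.68335343] rel hinge -19.696929680615046 -120.27562419281784
['MotionError', 'grab_frame', 'sense', 'sign_off', 'tcp_to_tips'] 8.0
cols 284..314
156  71  50  43  37  37  47  51  46  47  51  51  42  39  36  36  34  35  37  32  36  37  36  37  38  35  35  33  35  32  39
157  73  51  43  35  36  47  57  52  50  42  44  37  33  31  36  37  34  37  38  35  39  34  30  38  34  34  36  38  35  46
158  63  55  50  47  56  64  74  75  66  53  36  34  34  35  34  34  33  34  34  38  33  37  34  34  32  35  35  38  42  64
159  57  52  45  56  80  95  89  84  87  75  47  36  34  35  33  35  37  34  36  35  37  38  37  36  35  35  38  40  55 100
160  50  45  44  57  87 119 130 135 144 128  79  42  36  34  35  33  37  34  35  33  38  34  35  37  33  44  62  82  98 134
161  60  57  69  96 134 175 202 203 201 184 135  70  36  33  32  35  37  37  35  36  35  38  36  34  39  60 103 138 145 152
162  99 116 133 164 192 209 219 218 217 210 172 101  49  38  36  35  34  38  36  36  38  35  34  38  43  68 115 155 169 1
[... 3146 characters left out ...]
  93  90  93  97 107 117 125 125 125 122 117 115 117 109 104 106 108 102 105 111
189  94  95  95  95  94  95  94  94  95  92  91  91  92  94 101 110 121 128 126 126 120 120 116 112 113 112 111  99 100 110
190  95  94  93  93  92  93  92  93  92  92  91  90  91  93  94 101 111 119 123 124 121 118 117 109 108 113 114 111 111 115
191  94  95  94  94  94  95  93  94  92  93  92  90  92  94  96  98 103 110 112 112 113 111 112 102  96 110 115 112 111 113
192  94  95  95  94  94  93  92  95  93  94  91  92  92  94  94  98 101 105 108 107 106 109 113 107 103 112 108 100 104 113
193  94  94  93  92  91  92  92  89  97  94  92  90  95  94  94  96  99 106 104 103 106 110 114 115 111 114 109 102 107 113
```

Request:
step_arm([
  {"claw":0,"delta_pos":[0,0,-20],"turn":0},
  {"claw":0,"delta_pos":[0,0,-25],"turn":0},
  {"claw":0,"delta_pos":[0,-15,-5],"turn":0},
  {"claw":0,"delta_pos":[0,-30,0],"turn":0},
  {"claw":0,"delta_pos":[0,-30,0],"turn":0},
  {"claw":0,"delta_pos":[0,-30,0],"turn":0},
  {"claw":0,"delta_pos":[0,-15,0],"turn":0},
  {"claw":0,"delta_pos":[0,0,0],"turn":0},
])

```text
clock: 14.68
eef_pos: [407.2, -200.9, 241.5]
tcp_rot: [-3.14, -0.0, 1.402]
contact_force: [-0.8, -0.4, -1.4]
opening: 0.0
grasp_force: 0.0
```

```bash
cat > door.py <<'E'
from w import *
# hypothesised door: outer top edge / lower free corner projected; sample scene for the free vertical edge
def corners(th,z,x=-8,r=192):   # leaf-frame x, radius
    a=-.168-th; lx=np.array([np.cos(a),np.sin(a)]); ly=np.array([-lx[1],lx[0]])
    return np.r_[H+lx*x-ly*r,z]
if __name__=="__main__":
    G=cam("scene");F=cam("top");g=cv2.cvtColor(G["img"],cv2.COLOR_RGB2GRAY)
    r,gg,b=[F["img"][...,i].astype(int) for i in range(3)]
    for th in(0,.2,.4,.5,.6,.8,1.0): print(th,[proj(G,corners(th,z,x)).round(1).tolist() for z,x in((204,-8),(204,8),(114,-8),(114,8))],proj(F,corners(th,204,0)).round(1).tolist())
    print("row at mid",[int(v) for v in g[205,260:350]])
    m=((b>r+3)&(b>100)&(r>80))
    for y in range(172,214,3): print(y,''.join('#' if v else '.' for v in m[y,255:350]))
E
python3 door.py
```

```text
[ 407.19317699 -200.94547075  241.53151198] 1.4021756026155685 [-0.78435343 -0.36929332 -1.3664124 ] rel hinge -142.750542780102 -120.00443245053475
0 [[[325.1, 182.7]], [[328.1, 181.1]], [[322.3, 209.8]], [[325.3, 208.1]]] [[330.8, 183.9]]
0.2 [[[316.2, 185.8]], [[320.2, 184.6]], [[313.7, 213.4]], [[317.5, 212.0]]] [[327.5, 196.3]]
0.4 [[[305.3, 188.2]], [[310.0, 187.3]], [[303.0, 216.0]], [[307.6, 215.0]]] [[321.8, 207.8]]
0.5 [[[299.2, 189.0]], [[304.3, 188.3]], [[297.0, 216.9]], [[302.0, 216.2]]] [[318.1, 213.1]]
0.6 [[[292.7, 189.5]], [[298.1, 189.1]], [[290.8, 217.5]], [[296.0, 217.0]]] [[313.9, 217.9]]
0.8 [[[279.3, 189.7]], [[285.0, 189.7]], [[277.8, 217.8]], [[283.3, 217.8]]] [[304.1, 226.3]]
1.0 [[[265.8, 188.8]], [[271.4, 189.3]], [[264.6, 216.8]], [[270.1, 217.4]]] [[292.8, 232.5]]
row at mid [119, 123, 156, 197, 188, 163, 169, 184, 180, 173, 156, 130, 120, 115, 114, 116, 106, 96, 92, 90, 84, 79, 85, 86, 84, 85, 88, 94, 92, 92, 90, 90, 90, 90, 92, 92, 94, 92, 92, 99, 106, 104, 105, 98, 91, 87, 85, 88, 92, 89, 94, 101, 94, 89, 93, 90, 86, 86, 82, 84, 84, 84, 71, 46, 44, 73
[... 815 characters left out ...]

193 ..................................##########...................................................
196 ......................................###########..............................................
199 ..........................................##########...........................................
202 ..............................................###..............................................
205 ...............................................................................................
208 ...............................................#...............................................
211 ...............................................................................................
```

```bash
python3 - <<'E'
from w import *
G=cam("scene")
for z in (165,175,185,195,205): print(z,proj(G,[467.5,-116,z]).round(1).tolist(), "m8",proj(G,[528.9,-221.9,z]).round(1).tolist())
o=proj(G,c);print("now tcp px",o)
s=G["img"].astype(int).sum(2)//3;u,v=o[0].round().astype(int)
for r in range(v-18,v+12): print(r,' '.join('%3d'%x for x in s[r,u-12:u+13]))
E
```

```text
[ 410.57517924 -201.95810464  242.0885849 ] 1.402278351672943 [ 0.36643068 -1.06242195  0.71147141] rel hinge -139.24683183562198 -120.43730218862888
165 [[262.4, 186.9]] m8 [[302.2, 188.6]]
175 [[262.5, 184.0]] m8 [[302.5, 185.6]]
185 [[262.6, 181.0]] m8 [[302.7, 182.6]]
195 [[262.7, 178.0]] m8 [[302.9, 179.6]]
205 [[262.8, 174.9]] m8 [[303.2, 176.6]]
now tcp px [[278.8146485  176.12072876]]
158  71  63  45  44  40  42  41  44  36  34  34  35  37  37  37  44  54  54  54  48  46  54  65  76  80
159  55  47  44  38  35  30  38  41  38  34  34  35  42  47  61  66  73  74  58  48  56  80  96  89  86
160  48  51  46  37  30  31  40  43  40  32  35  39  49  78  94  89  83  79  56  44  57  88 117 131 139
161  46  43  39  38  33  30  40  48  41  35  36  42  58  86 106  96  83  80  64  69  95 134 175 200 202
162  55  54  55  52  43  37  39  45  39  34  38  41  56  90 106  96  88  97 117 134 164 190 208 218 218
163  61  71  78  76  62  49  44  45  38  33  36  38  60  91 108  98  98 144 192 200 207 215 218 218 218
164  55  60  67  74  67  65  60  54  41  35  36  38  66  96 107  99 105 150 202 
[... 1715 characters left out ...]
  88 105 108 105 101 101  98  97  97  95  92  93  90  93  93  92  98 117 144
182  93  92  75  78  96 112  98  99 103 105 105 107 100  96  97  94  92  92  92  92  91  92  93  97 115
183 107 111 114 132 164 183 143 107 100  99 106 105  99  96  98  94  93  91  92  91  90  92  91  94  98
184 128 137 151 172 185 179 143 112 100  96 100 102  96  96  97  92  93  91  90  92  92  92  92  90  93
185 137 166 193 208 207 177 159 135 106  97  96  98  97  95  93  93  92  91  93  92  91  91  90  92  93
186 126 167 194 213 217 193 186 164 116  96  95  95  96  96  97  92  92  90  90  91  90  91  91  91  93
187 127 171 192 203 200 196 192 171 119  97  95  95  94  95  95  91  92  90  92  92  91  90  90  91  92
```

Request:
step_arm([
  {"claw":0,"delta_pos":[0,0,30],"turn":0},
  {"claw":0,"delta_pos":[0,0,30],"turn":0},
  {"claw":0,"delta_pos":[0,0,20],"turn":0},
  {"claw":0,"delta_pos":[0,15,0],"turn":0},
  {"claw":0,"delta_pos":[0,15,0],"turn":0},
  {"claw":0,"delta_pos":[0,10,0],"turn":0},
  {"claw":0,"delta_pos":[0,6,0],"turn":0},
  {"claw":0,"delta_pos":[0,6,0],"turn":0},
])

```text
clock: 15.5
eef_pos: [462.5, -210.5, 161.4]
tcp_rot: [-3.141, -0.0, 1.403]
contact_force: [-0.3, -0.7, -0.5]
opening: -0.003
grasp_force: 0.0
```

Request:
step_arm([
  {"claw":0,"delta_pos":[0,6,0],"turn":0},
  {"claw":0,"delta_pos":[0,6,0],"turn":0},
  {"claw":0,"delta_pos":[0,6,0],"turn":0},
  {"claw":0,"delta_pos":[0,4,0],"turn":0},
  {"claw":0,"delta_pos":[0,0,0],"turn":0},
  {"claw":0,"delta_pos":[0,0,0],"turn":0},
])

```text
clock: 16.0
eef_pos: [483.2, -214.1, 161.6]
tcp_rot: [-3.141, -0.0, 1.403]
contact_force: [0.2, 0.1, -0.4]
opening: -0.002
grasp_force: 0.0
```

```bash
python3 door.py | sed '/^0\|^1\./d'
```

```text
[ 483.17392285 -214.07596449  161.58025979] 1.4028763060402731 [ 0.2068522   0.08018974 -0.35998133] rel hinge -65.643956747462 -120.24525954597541
row at mid [116, 123, 157, 195, 188, 164, 169, 183, 180, 174, 157, 131, 120, 119, 116, 121, 125, 113, 103, 99, 95, 90, 88, 92, 87, 88, 86, 88, 88, 85, 86, 91, 94, 94, 94, 94, 94, 93, 94, 95, 93, 92, 93, 93, 96, 97, 100, 105, 106, 107, 104, 98, 89, 88, 93, 91, 87, 86, 82, 83, 84, 85, 71, 44, 46, 76, 100, 101, 100, 100, 100, 100, 102, 99, 101, 99, 100, 99, 100, 102, 99, 101, 98, 104, 107, 111, 113, 116, 114, 113]
172 .......................#########################...............#########...#####...............
175 .#...............#########................####......................................#..........
178 ..#...#.........#############..................................................................
181 ..#.....#...........#############..............................................................
184 .........................##############....#...................................................
187 #.#............................##
[... 162 characters left out ...]

193 ...............................................................................................
196 .............................#.................................................................
199 ...............................................................................................
202 ...............................................................................................
205 ...............................................................................................
208 ...............................................................................................
211 ...............................................................................................
```

Request:
step_arm([
  {"claw":0,"delta_pos":[0,5,0],"turn":0},
  {"claw":0,"delta_pos":[0,6,0],"turn":0},
  {"claw":0,"delta_pos":[0,6,0],"turn":0},
  {"claw":0,"delta_pos":[0,6,0],"turn":0},
  {"claw":0,"delta_pos":[0,6,0],"turn":0},
  {"claw":0,"delta_pos":[0,5,0],"turn":0},
  {"claw":0,"delta_pos":[0,4,0],"turn":0},
  {"claw":0,"delta_pos":[0,0,0],"turn":0},
])

```text
clock: 16.77
eef_pos: [521.6, -220.6, 161.5]
tcp_rot: [3.141, 0.0, 1.403]
contact_force: [-0.5, -0.4, -1.2]
opening: -0.001
grasp_force: 0.0
```

Request:
step_arm([
  {"claw":0,"delta_pos":[0,2,0],"turn":0},
  {"claw":0,"delta_pos":[0,2,0],"turn":0},
  {"claw":0,"delta_pos":[0,0,0],"turn":0},
])

```text
clock: 17.02
eef_pos: [524.8, -221.2, 161.6]
tcp_rot: [3.141, 0.0, 1.403]
contact_force: [-0.0, 0.1, -0.1]
opening: 0.001
grasp_force: 0.0
```

```bash
python3 door.py | sed '/^0\|^1\./d'
```

```text
[ 524.80159002 -221.18877712  161.6114213 ] 1.4027680185071092 [-0.01843327  0.10902394 -0.11787249] rel hinge -23.41301944409551 -120.29733472848473
row at mid [117, 124, 154, 196, 187, 163, 170, 183, 179, 173, 157, 130, 124, 126, 125, 123, 124, 125, 123, 119, 116, 105, 102, 104, 104, 103, 99, 89, 89, 91, 98, 100, 94, 91, 88, 84, 85, 89, 96, 95, 94, 92, 88, 84, 85, 89, 96, 101, 100, 100, 98, 99, 97, 99, 98, 98, 102, 104, 105, 103, 106, 106, 104, 101, 89, 83, 98, 100, 103, 100, 102, 99, 99, 100, 101, 100, 99, 98, 100, 100, 100, 103, 101, 102, 105, 112, 112, 111, 112, 115]
172 .................##########################....................................................
175 .#................#####################........................................................
178 ..#...#...........#######################......................................................
181 ..#.................................###........................................................
184 ...............................................................................................
187 #................
[... 178 characters left out ...]

193 ..............................#................................................................
196 .............................#.................................................................
199 ...............................................................................................
202 ...............................................................................................
205 ...............................................................................................
208 ...............................................................................................
211 ...............................................................................................
```

Request:
step_arm([
  {"claw":0,"delta_pos":[0,1.5,0],"turn":0},
  {"claw":0,"delta_pos":[0,1.5,0],"turn":0},
  {"claw":0,"delta_pos":[0,0,0],"turn":0},
])

```text
clock: 17.37
eef_pos: [526.3, -221.4, 161.4]
tcp_rot: [-3.139, -0.0, 1.403]
contact_force: [-5.7, 0.5, 3.8]
opening: 0.005
grasp_force: 2.7
```

Request:
step_arm([
  {"claw":0,"delta_pos":[0,1.5,0],"turn":0},
  {"claw":0,"delta_pos":[0,0,0],"turn":0},
])

```text
clock: 17.53
eef_pos: [526.3, -221.4, 161.4]
tcp_rot: [-3.136, -0.0, 1.403]
contact_force: [-12.1, 0.4, 8.2]
opening: 0.001
grasp_force: 5.9
```

Request:
step_arm([
  {"claw":0,"delta_pos":[0,1,0],"turn":0},
  {"claw":0,"delta_pos":[0,0,0],"turn":0},
])

```text
clock: 17.7
eef_pos: [526.4, -221.5, 161.4]
tcp_rot: [-3.134, -0.0, 1.403]
contact_force: [-16.4, 1.1, 10.8]
opening: 0.002
grasp_force: 7.9
```

Request:
step_arm([
  {"claw":0,"delta_pos":[0,-2,0],"turn":0},
  {"claw":0,"delta_pos":[0,-2,0],"turn":0},
  {"claw":0,"delta_pos":[0,-2,0],"turn":0},
  {"claw":0,"delta_pos":[0,-3,0],"turn":0},
  {"claw":0,"delta_pos":[0,-4,0],"turn":0},
  {"claw":0,"delta_pos":[0,-6,0],"turn":0},
  {"claw":0,"delta_pos":[0,0,-15],"turn":0},
  {"claw":0,"delta_pos":[0,0,-30],"turn":0},
])

```text
clock: 18.37
eef_pos: [508.4, -217.8, 203.8]
tcp_rot: [-3.135, -0.002, 1.403]
contact_force: [1.5, -1.0, -0.3]
opening: 0.002
grasp_force: 0.0
```

Request:
step_arm([
  {"claw":44,"delta_pos":[0,0,-35],"turn":0},
  {"claw":44,"delta_pos":[0,0,-25],"turn":0},
  {"claw":44,"delta_pos":[-20,10,0],"turn":0},
  {"claw":44,"delta_pos":[-25,15,0],"turn":0},
  {"claw":44,"delta_pos":[-25,15,0],"turn":0},
  {"claw":44,"delta_pos":[-25,15,0],"turn":0},
  {"claw":44,"delta_pos":[0,0,0],"turn":0},
  {"claw":44,"delta_pos":[0,0,0],"turn":0},
])

```text
clock: 19.03
eef_pos: [549.3, -322.6, 266.0]
tcp_rot: [-3.141, -0.0, 1.401]
contact_force: [0.3, 0.2, -0.3]
opening: 0.516
grasp_force: 0.0
```

```bash
python3 door.py | sed '/^0\|^1\./d;/^[12][0-9][0-9] /d'; python3 - <<'E'
from w import *
G=cam("scene")
P=np.r_[H+21*ex-215*ey,240]; P2=P.copy();P2[2]=218; print(P,proj(G,[P,P2]).round(1).tolist())
s=G["img"].astype(int).sum(2)//3
print("cols 325..349")
for r in range(158,192): print(r,' '.join('%3d'%v for v in s[r,325:350]))
print("tcp px",proj(G,[c+ex_*np.r_[ex,0] for ex_ in(-25,0,25)]).round(1).tolist())
E
```

```text
[ 549.26836292 -322.58845003  265.9913558 ] 1.4011547805726092 [ 0.31335242  0.21952797 -0.25241987] rel hinge 17.66441441553267 -216.17830817576535
row at mid [118, 123, 155, 197, 189, 164, 171, 185, 181, 173, 158, 132, 123, 127, 127, 122, 120, 125, 122, 122, 122, 115, 110, 107, 108, 102, 97, 95, 91, 88, 93, 100, 103, 99, 96, 92, 87, 89, 90, 96, 95, 92, 88, 85, 92, 101, 111, 114, 112, 107, 107, 106, 106, 103, 103, 104, 104, 105, 104, 104, 105, 108, 106, 100, 92, 85, 98, 100, 100, 101, 100, 100, 101, 98, 101, 99, 102, 101, 102, 103, 102, 102, 101, 101, 106, 112, 114, 115, 113, 116]
[ 548.9235018  -321.03154344  266.20414669] 1.4025826551707778 [-0.5430222  -0.12892414  0.26993187] rel hinge 17.064076879524066 -214.70098554901406
[ 552.75401323 -321.98447714  240.        ] [[338.4, 170.9], [337.6, 177.8]]
cols 325..349
158 164 164 165 163 163 156 136 119 102  95  88  94 108 104  95  95  96  96  94  92  91  88  79  48  31
159 166 166 164 164 164 160 155 140 125 118 116 117 111 102  93  92  95  94  94  90  92  90  77  49  30
160 166 166 166 163 161 155 147 139 127 128 136 135 118  98  8
[... 2621 characters left out ...]
 101  99  97  96  96
186 107 106 102 105 102 100 101 102 101 100 105 110 106 106 102 102  99 101 101  98 103  99  97 100  96
187 102 101 102 104 102 100 101 102 100 100 102 105 103 102 100 101  99 101 100  99 100  99  98  96  98
188 102 100 103 103 102 101 100 101 101 101 100 102 102 100 102 100  99  99 100 102 100  98  95  94  93
189 100  99 103 105 101 101 102 103 102 101 101 103 101 103 100 101 101  99 101 100 100  99  98  98 102
190 101  98 102 105 104 101 101 101 102 102 101 101 100  99 101 103 102 101 100 100 103 113 124 124 128
191 101 101 100 101 102 103 102 100 103 101 103 103 103 104 101 101 102 101 100 101 110 137 163 164 159
tcp px [[333.8, 165.1], [338.5, 162.9], [343.1, 160.7]]
```

Request:
step_arm([
  {"claw":44,"delta_pos":[0,3.5,15],"turn":0},
  {"claw":44,"delta_pos":[0,0,15],"turn":0},
  {"claw":44,"delta_pos":[0,0,10],"turn":0},
  {"claw":44,"delta_pos":[0,0,7],"turn":0},
  {"claw":44,"delta_pos":[0,0,4],"turn":0},
  {"claw":44,"delta_pos":[0,0,0],"turn":0},
])

```text
clock: 19.68
eef_pos: [552.7, -321.8, 214.9]
tcp_rot: [-3.14, -0.0, 1.403]
contact_force: [0.4, -0.2, -0.5]
opening: 0.517
grasp_force: 0.0
```

```bash
python3 - <<'E'
from w import *
G=cam("scene")
s=G["img"].astype(int).sum(2)//3
print("cols 322..352")
for r in range(158,186): print(r,' '.join('%3d'%v for v in s[r,322:353]))
for z in (205,215,225,235,245): print(z,proj(G,[np.r_[(c[:2]+e*ex),z] for e in(-28,0,28)]).round(1).tolist())
E
```

```text
[ 552.66168089 -321.7716322   214.93359996] 1.4031662696036933 [ 0.3576768  -0.17640536 -0.53279859] rel hinge 20.873377608661777 -214.80559064303986
cols 322..352
158 166 165 163 141  91  47  40  51  60  46  36  34  50  82 100  64  39  49  62  63  50  38  38  35  37  37  41  37  31  30  27
159 164 165 160 146  99  56  37  39  42  36  35  36  46  72  85  60  38  48  54  53  39  33  32  38  45  51  45  37  29  25  26
160 167 165 163 145 102  54  38  37  37  34  36  34  37  48  58  46  45  47  49  37  34  29  36  41  56  67  47  30  28  31  29
161 184 178 173 157 124  79  50  40  37  33  37  36  36  39  38  36  45  51  49  39  34  33  33  39  61  73  49  32  30  30  28
162 209 206 199 187 172 130  98  87  66  42  34  33  35  37  34  41  50  59  47  35  32  30  34  36  61  74  50  31  31  30  29
163 202 212 214 212 203 177 167 156 125  69  35  36  34  36  41  45  58  66  50  37  29  33  34  43  67  77  48  29  27  27  30
164 183 199 215 220 215 211 208 202 170  96  39  36  37  46  57  67  71  69  47  33  32  35  34  42  67  82  52  24  24  31  28
165 202 211 218 219 218 218 217 213 179 
[... 2212 characters left out ...]
106 103 102 101  99  99 102  98  97  91  90  90  90
183 179 194 198 191 170 139 110 103 101  99 102 101 100 105 113 115 111 109 102 103 102  99  98 100 100  99  93  92  89  88  88
184 134 149 162 162 145 122 106 100 100 100 101 100 101 104 111 115 112 109 102 102 100 102 101 100 100  98  96  95  95  98  96
185 109 113 120 122 112 106 102 101  99 101 101 101 100 108 111 112 109 105 104 100 101 100 100  99 101  97  97  97 101 103 104
205 [[331.9, 184.5], [337.0, 181.8], [342.0, 179.2]]
215 [[332.2, 181.4], [337.4, 178.7], [342.4, 176.1]]
225 [[332.6, 178.2], [337.7, 175.6], [342.8, 173.1]]
235 [[332.9, 175.0], [338.1, 172.5], [343.1, 170.0]]
245 [[333.3, 171.8], [338.5, 169.3], [343.5, 166.8]]
```

Request:
step_arm([
  {"claw":44,"delta_pos":[0,0,5],"turn":0},
  {"claw":34,"delta_pos":[0,0,4],"turn":0},
  {"claw":26,"delta_pos":[0,0,0],"turn":0},
  {"claw":22,"delta_pos":[0,0,0],"turn":0},
  {"claw":22,"delta_pos":[0,0,0],"turn":0},
  {"claw":22,"delta_pos":[0,0,0],"turn":0},
], force=20)

```text
clock: 20.23
eef_pos: [553.2, -322.4, 206.8]
tcp_rot: [3.141, 0.0, 1.403]
contact_force: [-0.6, 0.1, -0.4]
opening: 0.262
grasp_force: 0.0
```

Request:
step_arm([
  {"claw":22,"delta_pos":[0.1,-2.2,0],"turn":0.06},
  {"claw":22,"delta_pos":[0.3,-4.3,0],"turn":0.12},
  {"claw":22,"delta_pos":[0.3,-4.3,0],"turn":0.12},
  {"claw":22,"delta_pos":[0.3,-4.3,0],"turn":0.12},
  {"claw":22,"delta_pos":[0.3,-4.3,0],"turn":0.12},
  {"claw":22,"delta_pos":[0.3,-4.3,0],"turn":0.12},
  {"claw":22,"delta_pos":[0.3,-4.3,0],"turn":0.12},
  {"claw":22,"delta_pos":[0,0,0],"turn":0},
])

```text
clock: 20.9
eef_pos: [529.9, -307.4, 207.0]
tcp_rot: [3.141, -0.0, 0.617]
contact_force: [0.8, -0.4, -0.1]
opening: 0.256
grasp_force: 0.0
```

```bash
cat > post.py <<'E'
from w import *
G=cam("scene");im=G["img"].astype(int);s=im.sum(2)//3
print("cols 312..346")
for r in range(166,184): print(r,' '.join('%3d'%v for v in s[r,312:347]))
for a in(.3,.6,.8,1.,1.2,1.4,1.57): 
    p=H+(24-36*np.sin(a))*ex+(-180-36*np.cos(a))*ey; print(a,proj(G,[np.r_[p,z] for z in(218,240)]).round(1).tolist())
E
python3 post.py
```

```text
[ 529.89300799 -307.35943148  206.95040487] 0.6173087395650483 [ 0.75449511 -0.43984496 -0.07027863] rel hinge -3.984615016092718 -204.40346596786142
cols 312..346
166 174 165 164 169 177 185 188 193 201 193 149  79  42  47  66 109 166 209 219 218 214 193 132  67  47  54  50  51  75  99 103 105 105  99  93
167 170 173 178 180 187 206 211 214 216 202 150  80  42  62  94 118 159 207 216 218 215 188 120  62  68  88  74  71 117 155 149 138 125 115 109
168 181 185 188 203 212 218 220 220 217 199 140  71  48  75 108 124 156 202 213 213 211 184 110  61  82  99  81  84 144 191 199 189 172 153 141
169 189 205 210 216 218 220 220 218 214 189 128  65  46  79 113 127 149 186 197 197 192 166 100  57  83 103  85  99 160 204 214 213 205 201 193
170 212 216 218 220 219 218 215 212 198 174 109  52  51  84 118 127 148 176 179 175 173 145  84  56  85 101  82 111 172 207 216 215 215 216 211
171 216 216 216 216 214 204 201 198 190 166  99  49  51  82 115 127 151 159 136 116 111  93  59  57  93 101  80 113 173 205 214 216 213 210 194
172 203 200 202 200 198 194 191 193 188 160  97  47  53  86 115 124 139 
[... 1215 characters left out ...]
 101  99
181 108 116 130 145 163 175 179 177 169 163 154 136 106  86  79  89 108 119 118 119 120 117 109 101 103 102 103 102 102 102 102 102 101 102  99
182 102 105 108 113 121 127 137 150 161 172 176 172 159 132 105  90 104 117 120 118 119 116 107 103 102 101 102 104 103 100 101 101 101 101 103
183 104 103 105 103 107 103 108 115 127 141 157 168 173 164 138 110 107 117 119 119 120 115 105 102 101 100 103 102 102 101 100 100 102  99 101
0.3 [[336.0, 178.5], [336.8, 171.5]]
0.6 [[332.9, 178.9], [333.6, 172.0]]
0.8 [[330.5, 179.0], [331.2, 172.0]]
1.0 [[328.0, 178.9], [328.7, 171.9]]
1.2 [[325.6, 178.6], [326.3, 171.6]]
1.4 [[323.2, 178.1], [323.9, 171.1]]
1.57 [[321.4, 177.5], [322.0, 170.6]]
```

Request:
step_arm([
  {"claw":22,"delta_pos":[0.3,-4.3,0],"turn":0.12},
  {"claw":22,"delta_pos":[0.3,-4.3,0],"turn":0.12},
  {"claw":22,"delta_pos":[0.3,-4.3,0],"turn":0.12},
  {"claw":22,"delta_pos":[0.3,-4.3,0],"turn":0.12},
  {"claw":22,"delta_pos":[0.3,-4.3,0],"turn":0.12},
  {"claw":22,"delta_pos":[0.1,-2.9,0],"turn":0.08},
  {"claw":22,"delta_pos":[0,0,0],"turn":0},
])

```text
clock: 21.53
eef_pos: [523.6, -284.5, 206.8]
tcp_rot: [3.141, -0.0, -0.056]
contact_force: [0.0, 0.1, -0.2]
opening: 0.258
grasp_force: 0.0
```

Request:
step_arm([
  {"claw":22,"delta_pos":[0.1,-2.2,0],"turn":0.06},
  {"claw":22,"delta_pos":[0.1,-1.5,0],"turn":0.04},
  {"claw":22,"delta_pos":[0,0,0],"turn":0},
])

```text
clock: 21.78
eef_pos: [524.1, -281.1, 206.7]
tcp_rot: [3.141, -0.0, -0.153]
contact_force: [-1.2, -0.2, 0.9]
opening: 0.256
grasp_force: 0.3
```

```bash
python3 post.py
```

```text
[ 524.06820766 -281.08834614  206.72817868] -0.1530404044491358 [-1.24217019 -0.15340908  0.87142133] rel hinge -14.12021922404455 -179.47621679690496
cols 312..346
166 167 131  88  90  82  51  34  55 117 181 195 177 135  87  47  37  37  45  79 119 140 162 193 204 201 185 163 141 126 119 110 107 107 103  96
167 155 127  91  96  81  45  35  62 128 184 184 154 125 100  63  41  37  60 124 181 198 206 214 216 216 210 201 191 181 169 150 138 126 116 106
168 162 129  93  97  75  45  31  58 123 177 171 137 121 103  66  44  37  68 138 201 215 216 217 216 217 216 215 212 209 206 199 191 172 154 141
169 152 128  97  97  67  39  35  63 117 160 156 124 117 103  68  42  39  74 141 201 216 218 218 217 216 215 215 216 213 214 214 211 206 197 190
170 162 123  95  95  67  35  33  56  90 115 106 101 110 101  63  41  40  73 133 192 211 214 216 217 214 217 215 215 216 216 215 215 215 216 208
171 171 127  95  96  65  37  34  50  70  63  62  84 110 101  61  32  42  75 131 179 196 201 209 214 215 215 215 215 216 214 216 215 212 210 191
172 176 146 112  98  60  32  36  62  77  51  50  81 105  94  56  38  42
[... 1216 characters left out ...]
 101  99
181 101 108 119 130 143 154 153 135 120 114 116 111  90  74  72  85  99 104 104 103  99 102  99 102 102 103 103 103 102 100 101 100  98 101 102
182  99 100 101 103 113 120 125 123 119 116 116 111  96  81  76  89 101 102 102 100 101 102 101 103 102 103 104 102 102 102 100 100 100 103 101
183 100 102 100  99 101 103 105 116 116 116 114 112 103  94 103 114 107 101 102 101 100 100 103 102 101 101 104 100 102 102 102 101 101 100 100
0.3 [[336.0, 178.5], [336.8, 171.5]]
0.6 [[332.9, 178.9], [333.6, 172.0]]
0.8 [[330.5, 179.0], [331.2, 172.0]]
1.0 [[328.0, 178.9], [328.7, 171.9]]
1.2 [[325.6, 178.6], [326.3, 171.6]]
1.4 [[323.2, 178.1], [323.9, 171.1]]
1.57 [[321.4, 177.5], [322.0, 170.6]]
```

Request:
step_arm([
  {"claw":22,"delta_pos":[0,-1.5,0],"turn":0.04},
  {"claw":22,"delta_pos":[0,-1,0],"turn":0},
  {"claw":22,"delta_pos":[0,0,0],"turn":0},
])

```text
clock: 22.08
eef_pos: [524.3, -278.5, 206.6]
tcp_rot: [3.141, 0.0, -0.193]
contact_force: [-0.7, -1.9, 1.0]
opening: 0.257
grasp_force: 0.7
```

Request:
step_arm([
  {"claw":22,"delta_pos":[0,-1.5,0],"turn":0},
  {"claw":22,"delta_pos":[0,0,0],"turn":0},
  {"claw":22,"delta_pos":[0,0,0],"turn":0},
])

```text
clock: 22.33
eef_pos: [524.6, -276.8, 206.5]
tcp_rot: [-3.141, 0.0, -0.196]
contact_force: [-1.0, -1.7, -0.2]
opening: 0.258
grasp_force: 0.6
```

Request:
step_arm([
  {"claw":22,"delta_pos":[0,-1.5,0],"turn":0},
  {"claw":22,"delta_pos":[0,0,0],"turn":0},
  {"claw":22,"delta_pos":[0,0,0],"turn":0},
])

```text
clock: 22.58
eef_pos: [524.8, -275.8, 206.5]
tcp_rot: [3.141, 0.0, -0.197]
contact_force: [-2.4, -4.4, -0.1]
opening: 0.257
grasp_force: 2.4
```

Request:
step_arm([
  {"claw":22,"delta_pos":[0,-1.5,0],"turn":0},
  {"claw":22,"delta_pos":[0,0,0],"turn":0},
  {"claw":22,"delta_pos":[0,0,0],"turn":0},
])

```text
clock: 22.83
eef_pos: [524.8, -275.5, 206.6]
tcp_rot: [3.139, 0.0, -0.197]
contact_force: [-4.3, -10.3, -0.8]
opening: 0.259
grasp_force: 5.3
```

Request:
step_arm([
  {"claw":22,"delta_pos":[0,3,0],"turn":0},
  {"claw":30,"delta_pos":[0,3,0],"turn":0},
  {"claw":40,"delta_pos":[0,0,0],"turn":0},
  {"claw":40,"delta_pos":[0,0,0],"turn":0},
  {"claw":40,"delta_pos":[0,0,-15],"turn":0},
  {"claw":40,"delta_pos":[0,0,-30],"turn":0},
  {"claw":40,"delta_pos":[0,0,-35],"turn":0},
  {"claw":40,"delta_pos":[-40,0,-5],"turn":0},
])

```text
clock: 23.5
eef_pos: [492.0, -274.2, 297.7]
tcp_rot: [3.139, -0.012, -0.196]
contact_force: [0.4, -0.1, 0.9]
opening: 0.467
grasp_force: 0.0
```

Request:
step_arm([
  {"claw":40,"delta_pos":[-40,0,0],"turn":0},
  {"claw":40,"delta_pos":[-40,0,0],"turn":0},
  {"claw":40,"delta_pos":[-20,30,0],"turn":0},
  {"claw":40,"delta_pos":[0,40,0],"turn":0},
  {"claw":40,"delta_pos":[0,40,0],"turn":0},
  {"claw":40,"delta_pos":[0,0,0],"turn":0},
  {"claw":40,"delta_pos":[0,0,0],"turn":0},
])

```text
clock: 24.08
eef_pos: [364.8, -361.6, 291.5]
tcp_rot: [-3.141, -0.0, -0.2]
contact_force: [1.3, -0.1, -0.9]
opening: 0.467
grasp_force: 0.0
```

```bash
python3 post.py; python3 door.py | grep mid; python3 - <<'E'
from h import *
F=cam("top");im=F["img"].astype(int).sum(2)//3
print("top cols 312..342")
for r in range(170,196): print(r,' '.join('%3d'%v for v in im[r,308:342]))
E
```

```text
[ 364.79639043 -361.55552743  291.54580464] -0.20010092737627017 [ 1.25457124 -0.10086702 -0.86085388] rel hinge -157.69468888225322 -285.4424882708786
cols 312..346
166 175 162 152 126 100  96  68  39  34  34  69 142 204 217 218 218 219 218 216 203 166 120 113  98  63  38  34  38  55  81 102 107 106 102  97
167 170 175 172 159 127 101  69  37  32  38  84 151 207 218 219 217 218 218 214 203 160 123 114  96  60  36  35  44  70 113 136 136 125 116 107
168 181 185 184 182 154 114  66  35  36  55 110 173 211 217 218 219 217 218 214 198 153 123 112  94  53  38  38  52  98 156 187 187 172 151 138
169 187 202 208 203 174 135  93  56  44  70 124 186 212 217 218 219 219 218 215 193 145 117 111  87  54  36  39  56 109 173 205 210 206 198 190
170 209 217 219 216 206 184 149  95  55  57 101 159 203 217 218 218 219 219 214 192 138 117 109  84  51  36  38  57 117 180 209 214 215 215 210
171 219 220 218 219 217 212 185 120  57  42  67 124 186 214 217 217 218 218 215 191 135 117 107  81  48  39  47  77 140 194 211 214 212 210 191
172 221 220 221 220 220 217 191 118  50  30  58 118 186 212 213 212 21
[... 5318 characters left out ...]

191  39  38  38  43  43  45  47  47  49  50  50  50  48  46  48  53  61  61  54  52  52  52  54  64  77  81  82  76  72  70  66  68  68  71
192  37  37  39  40  43  41  40  40  40  44  42  41  40  38  43  47  45  45  42  42  42  46  55  67  78  80  78  74  68  66  64  64  68  70
193  37  37  38  39  41  39  37  38  36  37  39  39  38  39  41  45  44  41  40  37  40  44  59  67  73  73  69  66  64  66  64  64  66  69
194  35  36  38  39  42  40  40  39  37  40  39  39  39  37  41  42  42  39  38  37  37  45  54  61  63  61  62  58  59  62  65  66  68  72
195  36  36  38  37  40  39  40  39  39  39  42  40  39  39  38  36  37  39  38  34  35  38  50  55  57  55  57  57  56  59  63  65  66  71
```

```bash
python3 -c "
from rig import *
print(sign_off())"
```

```text
the job is handed in; nothing more can be done
None
```

The door is on both hinge pins and swung shut, and the catch is turned to its stop with its lip in front of the door; I handed the job in at about 24 s of 62 s. I had used all 10 pictures, so the last checks were pixel values and force readings rather than a viewed picture.

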